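Lay the standing serving board on the drying mat

TASK

Tip the standing wooden board over, where it stands, by pushing near its top so that it falls flat towards the ribbed drying mat, then push its near end until the whole board lies on the mat. Only push it lightly: do not grip or lift it, do not shove it along while it is still standing, and leave the bowl, the cup and the soap bottle as they are. Finish with the hand away from everything.

Things in the scene. Friction and masses are not known exactly. Their poses are not given: they have to be found in the camera images.
- board: plain rectangular wooden serving board, 120 mm wide (its x), 26 mm thick (its y), 180 mm tall (its z), 0.26 to 0.52 kg, loose, standing on its 120 x 26 mm end on the counter (z = 0) between the mat and the tray. Its broad faces (local +y, -y) look at the mat and the tray; the mat may be on either side. Origin: centre of the end it stands on (foot end)
- board_centre (a point): centre of the wooden board. About 25 mm of push, 150 mm up, overbalances the board; it then falls by itself, turning about its lower edge, and ends lying with its foot end about where it stood and up to 60 mm short of the mat
- foot_a (a point): corner of the wooden board: foot end, local -x side, mid thickness
- foot_b (a point): corner of the wooden board: foot end, local +x side, mid thickness
- top_a (a point): corner of the wooden board: top end, local -x side, mid thickness
- top_b (a point): corner of the wooden board: top end, local +x side, mid thickness
- mat: dark ribbed rubber drying mat, fixed flat on the counter, 200 mm (its x) by 260 mm (its y, pointing towards or away from the board) by 4 mm thick. Origin: centre of its underside; its near edge is 30 to 60 mm from the standing board's face
- tray: light wooden serving tray, fixed, 180 mm (x) by 220 mm (y), rim 16 mm high, on the board's other side, its near edge 45 to 80 mm from the board's face. Origin: centre of its underside. The bowl and the cup stand in it
- bowl: white ceramic bowl, 84 mm across, 42 mm high, loose in the tray. Origin: centre of its underside. Leave alone
- cup: white ceramic cup without handle, 66 mm across, 65 mm high, loose in the tray. Origin: centre of its underside. Leave alone
- soap: yellow dish-soap bottle with white cap, 54 mm across, 130 mm high, loose, standing on the counter beside the mat on the side away from the robot. Origin: centre of its underside. Leave alone
Things that resemble listed ones, but are neither listed nor needed, are in the scene too. There is more than one size of the board; the job needs the largest.

How it is judged:
By the outcome, as a careful person would: the job done as asked, in the order asked, and still so for the second after the job is handed in, with the robot touching nothing.
It also fails if it takes over 42 s, if anything falls off the work surface, if the arm or the gripper's body presses on something with over 40 N, if the wrist force passes 120 N, or if a joint passes its speed limit or range.

ROBOT

A 6-joint arm with a two-finger parallel gripper is mounted at the origin on the work surface. World frame = base frame: x ahead of the robot, y to its left, z up, the work surface at z = 0. Lengths are in mm, angles in rad, forces in N, time in s.
With the tool pointing down it reaches from about 400 to 925 mm from the base axis. Payload 12.5 kg.
Tool frame: the origin (TCP) lies at the very end of the fingers, on their centre line; the grasp point (between the pads) lies 19 mm behind it; z points along the fingers, y is the line along which they close (so a half turn about z gives the same grasp; the last joint's range is limited). The gripper opens to 95 mm and grips with 3 to 60 N. Pads are 20 mm wide; open, the fingers measure 119 mm over their backs; the gripper's body (75 mm by 180 mm) begins 59 mm behind the grasp point.
Start: joints at [-1.32, 0.491, 1.559, -0, 1.092, -0.106], TCP at [218.322, -585.647, 214.661] pointing down, gripper open.
Joint ranges: [-3.1, 3.1], [-0.84, 2.19], [0.05, 2.79], [-1.13, 4.28], [0.06, 2.93], [-2.69, 2.69]. Speed limits (rad/s): [2.22, 2.22, 2.79, 3.14, 3.14, 3.14].

INTERFACE

Orientations are given as [roll, pitch, yaw] about the fixed x, y, z axes, in that order (R = Rz(yaw) Ry(pitch) Rx(roll)).
In Python, from cell import env gives the robot as it stands.
- The arm moves only by the tool carry_out, never from a script. Its argument "series" is a list that holds one entry, the list of rows, each a list of 7 numbers: the shift along the world's x, y, z in units of 20 cm (1.0 is 20 cm), then the turn, a rotation vector about the world's x, y, z in units of pi rad (1.0 is pi rad), then the gripper command: -1 is shut, 1 is fully open, values between are in proportion. In form: [[[dx, dy, dz, wx, wy, wz, claw], ...]]. A call has 1 to 20 rows; each row shifts and turns the commanded pose from where the row before left it; what a row does not reach is not made up. A row lasts 1/8 s, in which the tool goes at most 62.5 mm and 10.7 degrees, less where a joint would pass 70% of its speed; a pose out of reach is approached as far as the arm can. A call with a number of a shift or a turn outside -1 to 1 is refused whole. A call with a gripper value outside its range is refused whole. The fingers move at their own pace and stop on an object; "newtons" is the grip in N (left out, the last holds). Time passes only in rows, so rows that do not move let the fingers close. It gives the time, the measured TCP pose, the force, the opening and the grip force at its end, in the units of the state.
- env.state(): the state, without advancing time (a new reading comes with each control period).
- env.grab_frame(name): name is "scene" or "top" or "wrist"; returns the picture (480x640x3 uint8, red, green, blue); there is no depth.
- env.camera_params(name): a dict with "mtx" (3x3 intrinsics, pixels), "eye" and "orientation" of the camera in the world; the wrist camera has in their place "T_tool_cam" (4x4, takes a point from camera to tool coordinates, whose origin is the TCP and whose axes are the flange's). Camera axes: x right, y up, looking along -z (the intrinsics and any distortion apply to the point x, -y, -z); pixel columns grow to the right and rows downward; lengths in mm; the calibration is good to about 2 mm. A picture is of the moment at which its call begins: read the wrist's pose just before it. camera_params takes no time and is no camera call.
- env.hand_in(): hands the job in; it is judged then, once.
The state is a dict: "t": time; "qpos": joint angles; "qvel": joint speeds; "effort": joint torques, N m; "tcp_pos": TCP position; "eef_rot": TCP orientation; "force": force on the tool from outside, world axes, zero at the start; "torque": the same for the moment, N m; "opening": finger opening in mm; "grip_force": force on a finger pad.
Only numpy, scipy, OpenCV 4.12 (cv2) and the standard library are available. Lean on these libraries where they do the work, as an engineer would, in place of code of your own. Each camera call takes 0.05 s, during which the arm holds its last target. There are 200 camera calls.

## Working session

There is one attempt and no reset: what is moved stays moved. The work goes in short steps, Python scripts to look and compute and a tool call to move; the robot and the scene stay as the last step left them, time stands still between calls to the robot, and variables do not carry over. Pictures are saved under pics/ and viewed, at most 10 in all, crops included, and the job is handed in when it is done.

Besides the shell and the picture viewer there is one more tool, called as name(argument=value, ...) on one line, values as JSON. carry_out: Moves the arm, as the interface text tells. Its arguments: {"type":"object","properties":{"series":{"type":"array"},"newtons":{"type":"number"}},"required":["series"]}

```bash
mkdir -p pics
python3 - <<'E'
from cell import env
import cv2
for n in("scene","top"):
    f=env.grab_frame(n); cv2.imwrite(f"pics/{n}0.png",f[:,:,::-1]); p=env.camera_params(n); print(n,p)
s=env.state(); print(s["t"],s["tcp_pos"],s["eef_rot"],s["opening"],s["force"])
E
```

```text
scene {'mtx': array([[475.4256345 ,   0.        , 324.46383943],
       [  0.        , 475.4256345 , 245.94081411],
       [  0.        ,   0.        ,   1.        ]]), 'eye': array([931.01752744, 392.91311168, 875.50165072]), 'orientation': array([ 0.59590306, -0.0119201 ,  2.33271103])}
top {'mtx': array([[587.71773286,   0.        , 322.85115101],
       [  0.        , 587.71773286, 241.10769023],
       [  0.        ,   0.        ,   1.        ]]), 'eye': array([ 477.6257905 ,   23.69464236, 1237.62874329]), 'orientation': array([ 0.0787059 ,  0.01318357, -1.57375365])}
0.1 [ 218.25763203 -585.40747871  214.14497437] [-3.14060829e+00 -1.05231573e-04  3.56793849e-01] 95.1562225148776 [-0.52024555  0.15660563  1.21329422]
```

View pics/scene0.png

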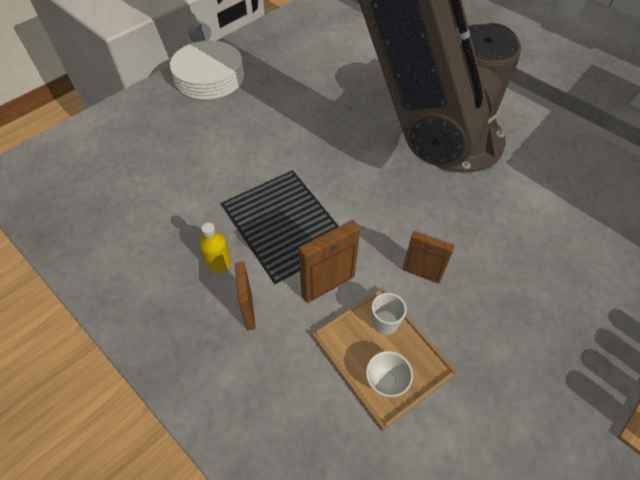

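View pics/top0.png

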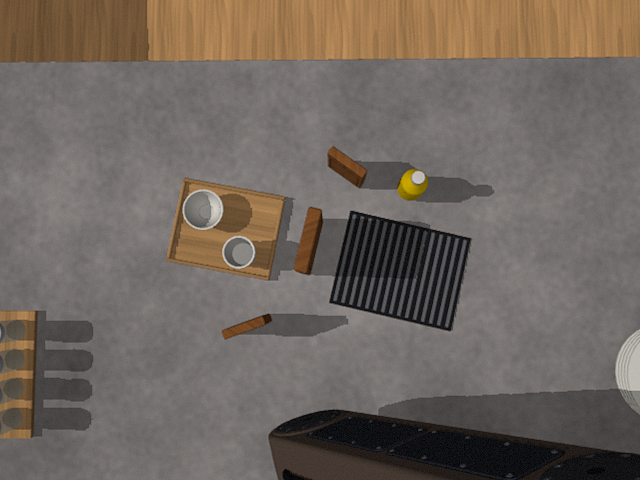

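The scene view shows three standing boards at (330,262), (245,296) and (429,257). In the top view they are at (309,241), (347,167) and (247,326). The one between the mat (400,270) and the tray (228,228) looks largest, and the soap is at (413,184) in the top view. I'll measure all three and take a close crop.

```bash
cat > h.py <<'E'
import numpy as np,cv2
from cell import env
from scipy.spatial.transform import Rotation as R
def cam(n):
    p=env.camera_params(n); return p["mtx"],np.array(p["eye"]),R.from_euler("xyz",p["orientation"]).as_matrix()
def ray(n,uv):
    K,e,M=cam(n); uv=np.atleast_2d(uv).astype(float)
    d=np.c_[(uv[:,0]-K[0,2])/K[0,0],-(uv[:,1]-K[1,2])/K[1,1],-np.ones(len(uv))]
    return e,d@M.T
def plane(n,uv,z):
    e,d=ray(n,uv); return e+d*((z-e[2])/d[:,2])[:,None]
def proj(n,P):
    K,e,M=cam(n); c=(np.atleast_2d(P)-e)@M
    return np.c_[K[0,2]+K[0,0]*c[:,0]/-c[:,2],K[1,2]-K[1,1]*c[:,1]/-c[:,2]]
def biggest(m,box):
    k=np.zeros_like(m);x0,y0,x1,y1=box;k[y0:y1,x0:x1]=m[y0:y1,x0:x1]
    c,_=cv2.findContours(k,cv2.RETR_EXTERNAL,cv2.CHAIN_APPROX_NONE); return max(c,key=cv2.contourArea)
E
python3 - <<'E'
from h import *
np.set_printoptions(precision=1,suppress=True)
t=cv2.imread("pics/top0.png");s=cv2.imread("pics/scene0.png")
h=cv2.cvtColor(t,cv2.COLOR_BGR2HSV); hs=cv2.cvtColor(s,cv2.COLOR_BGR2HSV)
wood=cv2.inRange(h,(3,110,40),(20,255,255))
dark=cv2.inRange(h,(0,0,0),(180,255,45))
def q(c): return cv2.boxPoints(cv2.minAreaRect(c))
for nm,m,b,z in(("board",wood,(285,195,330,285),180),("small1",wood,(320,140,372,195),150),("small2",wood,(215,305,280,345),130),("tray",wood,(160,170,292,285),16),("mat",dark,(325,205,480,335),4)):
    c=q(biggest(m,b)); P=plane("top",c,z); print(nm,c.round(1).tolist());print(P, "sides",np.linalg.norm(P-np.roll(P,1,0),axis=1))
ws=cv2.inRange(hs,(3,110,20),(20,255,255))
for b in((290,210,370,310),(225,255,265,335),(395,225,460,290)):
    c=biggest(ws,b); a=cv2.approxPolyDP(cv2.convexHull(c),3,True)[:,0]; print("scene",a.tolist())
y=cv2.inRange(h,(22,120,60),(35,255,255)); c=biggest(y,(390,150,440,210)); print("soap",plane("top",cv2.minEnclosingCircle(c)[0],60))
for b in((225,230,262,272),(180,185,228,232)):
  print("cup/bowl box top",plane("top",np.array(b).reshape(2,2),50)[:,:2])
cv2.imwrite("pics/crop.png",np.hstack([cv2.resize(s[200:320,220:460],None,fx=3,fy=3)]))
E
```

```text
board [[292.5, 270.1000061035156], [308.3999938964844, 206.39999389648438], [325.3999938964844, 210.60000610351562], [309.3999938964844, 274.3999938964844]]
[[508.9  92.2 180. ]
 [624.4  63.4 180. ]
 [616.6  32.7 180. ]
 [501.2  61.7 180. ]] sides [ 31.4 119.   31.7 118.9]
small1 [[321.20001220703125, 161.10000610351562], [332.1000061035156, 145.5], [370.1000061035156, 172.0], [359.20001220703125, 187.60000610351562]]
[[714.1  40.3 150. ]
 [743.7  19.8 150. ]
 [692.8 -51.  150. ]
 [663.4 -30.4 150. ]] sides [87.  36.  87.2 35.9]
small2 [[220.89999389648438, 330.20001220703125], [268.79998779296875, 312.79998779296875], [272.1000061035156, 321.70001220703125], [224.10000610351562, 339.1000061035156]]
[[398.4 229.5 130. ]
 [430.6 139.7 130. ]
 [414.  133.6 130. ]
 [381.9 223.2 130. ]] sides [17.7 95.3 17.7 95.2]
tray [[165.60000610351562, 260.1000061035156], [181.5, 176.89999389648438], [285.0, 196.60000610351562], [269.1000061035156, 279.79998779296875]]
[[535.5 367.8  16. ]
 [711.2 337.4  16. ]
 [668.1 118.7  16. ]
 [493.8 151.3  16. ]] sides [220.4 178.3 222.9 177.4]
mat [[328.79998779296875, 302.29998779296875], [350.20001220703125, 210.10000610351562], [471.3999938964844, 238.1999969482422], [450.0, 330.3999938964844]]
[[ 446.8   27.6    4. ]
 [ 640.5  -18.4    4. ]
 [ 579.9 -272.2    4. ]
 [ 388.1 -223.6    4. ]] sides [258.  199.1 261.  197.8]
scene [[353, 221], [359, 227], [353, 276], [307, 302], [302, 295], [298, 247]]
scene [[240, 262], [251, 296], [251, 329], [246, 327], [238, 300], [235, 264]]
scene [[414, 232], [454, 246], [438, 282], [403, 269]]
soap [[ 684.2 -141.6   60. ]]
cup/bowl box top [[594.8 238.1]
 [509.2 162.3]]
cup/bowl box top [[687.9 331.5]
 [590.7 232. ]]
```

View pics/crop.png

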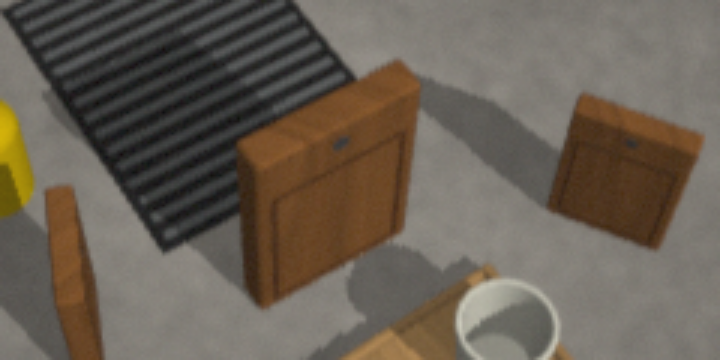

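The crop confirms the choice. The middle board has a 119 mm top edge, against 87 and 95 mm for the others, and all the checked sizes fit. The mat lies at -n, with n=(-.242,-.970) pointing from the board to the mat. The gap to the mat is about 50 mm and the gap to the tray is about 59 mm. Next I go over the top to the tray side, with the finger line parallel to the board.

carry_out(series=[[[0.1,0.196,0.02,0,0,0.0171,0.05],[0.1,0.196,0.02,0,0,0.0171,0.05],[0.1,0.196,0.02,0,0,0.0171,0.05],[0.1,0.196,0.02,0,0,0.0171,0.05],[0.1,0.196,0.02,0,0,0.0171,0.05],[0.1,0.196,0.02,0,0,0.0171,0.05],[0.1,0.196,0.02,0,0,0.0171,0.05],[0.1,0.196,0.02,0,0,0.0171,0.05],[0.1,0.196,0.02,0,0,0.0171,0.05],[0.1,0.196,0.02,0,0,0.0171,0.05],[0.1,0.196,0,0,0,0.0171,0.05],[0.1,0.196,0,0,0,0.0171,0.05],[0.1,0.196,0,0,0,0.0171,0.05],[0.1,0.196,0,0,0,0.0171,0.05],[0.1,0.196,0,0,0,0.0171,0.05],[0.1,0.196,0,0,0,0.0171,0.05],[0.1,0.196,0,0,0,0.0171,0.05],[0.1,0.196,0,0,0,0.0171,0.05],[0,0,0,0,0,0,0.05],[0,0,0,0,0,0,0.05]]])

```text
t: 2.6
tcp_pos: [577.9, 119.7, 254.2]
eef_rot: [-3.141, 0.001, 1.324]
force: [0.5, 0.6, 1.0]
opening: 50.0
grip_force: 0.0
```

carry_out(series=[[[0,0,-0.08,0,0,0,0.05],[0,0,-0.08,0,0,0,0.05],[0,0,-0.08,0,0,0,0.05],[0,0,-0.08,0,0,0,0.05],[0,0,-0.08,0,0,0,0.05],[0,0,-0.08,0,0,0,0.05],[0,0,0,0,0,0,0.05],[-0.0073,-0.029,0,0,0,0,0.05],[-0.0073,-0.029,0,0,0,0,0.05],[-0.0073,-0.029,0,0,0,0,0.05],[-0.0073,-0.029,0,0,0,0,0.05],[0,0,0,0,0,0,0.05],[0,0,0,0,0,0,0.05]]])

```text
t: 4.22
tcp_pos: [572.5, 96.7, 158.7]
eef_rot: [3.141, -0.0, 1.324]
force: [-1.0, -0.7, -0.9]
opening: 50.2
grip_force: 0.0
```

Run:
```python
from h import *
a=env.grab_frame("scene")[:,:,::-1];b=env.grab_frame("top")[:,:,::-1]
cv2.imwrite("pics/pre.png",np.hstack([cv2.resize(a[190:350,250:450],None,fx=2,fy=2),cv2.resize(b[180:340,220:420],None,fx=2,fy=2)]))
```

```text
(no output)
```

View pics/pre.png

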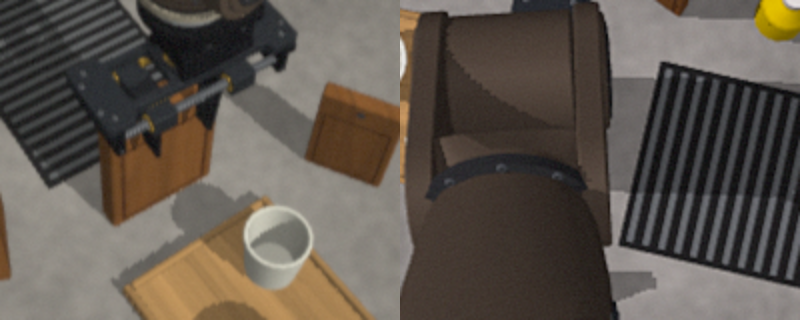

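The fingers sit just behind the upper part of the board at left-crop (140,140) and (210,110), parallel to its face, and the board is undisturbed. Now a slow push.

carry_out(series=[[[-0.003,-0.012,0,0,0,0,0.05],[-0.003,-0.012,0,0,0,0,0.05],[-0.003,-0.012,0,0,0,0,0.05],[-0.003,-0.012,0,0,0,0,0.05],[-0.003,-0.012,0,0,0,0,0.05],[-0.003,-0.012,0,0,0,0,0.05],[-0.003,-0.012,0,0,0,0,0.05],[-0.003,-0.012,0,0,0,0,0.05]]])

```text
t: 5.32
tcp_pos: [567.6, 77.4, 158.7]
eef_rot: [3.141, -0.0, 1.324]
force: [-0.5, 0.1, 0.4]
opening: 49.9
grip_force: 0.1
```

carry_out(series=[[[-0.003,-0.012,0,0,0,0,0.05],[-0.003,-0.012,0,0,0,0,0.05],[-0.003,-0.012,0,0,0,0,0.05],[-0.003,-0.012,0,0,0,0,0.05],[-0.003,-0.012,0,0,0,0,0.05],[-0.003,-0.012,0,0,0,0,0.05],[-0.003,-0.012,0,0,0,0,0.05],[-0.003,-0.012,0,0,0,0,0.05],[0,0,0,0,0,0,0.05],[0,0,0,0,0,0,0.05],[0,0,0,0,0,0,0.05],[0,0,0,0,0,0,0.05]]])

```text
t: 6.82
tcp_pos: [562.9, 58.4, 158.6]
eef_rot: [3.142, 0.0, 1.324]
force: [-0.2, -0.5, 0.0]
opening: 50.2
grip_force: 0.0
```

Run:
```python
from h import *
a=env.grab_frame("scene")[:,:,::-1];b=env.grab_frame("top")[:,:,::-1]
cv2.imwrite("pics/tip.png",np.hstack([cv2.resize(a[150:350,200:400],None,fx=2,fy=2),cv2.resize(b[180:380,260:460],None,fx=2,fy=2)]))
```

```text
(no output)
```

View pics/tip.png

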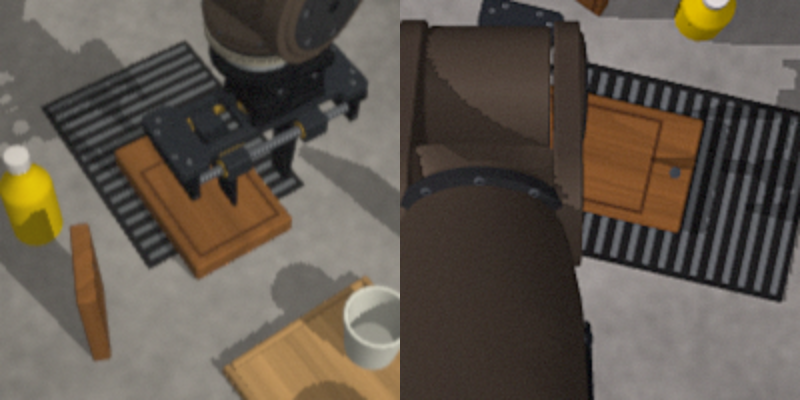

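The board lies flat, overlapping the mat, with its foot end sticking out (scene px about (297,284) to (345,260)) and its top end at top px about (411,241) to (400,296). I'll locate the foot edge.

Run:
```python
from h import *
np.set_printoptions(precision=1,suppress=True)
s=np.ascontiguousarray(env.grab_frame("scene")[:,:,::-1])
hs=cv2.cvtColor(s,cv2.COLOR_BGR2HSV); ws=cv2.inRange(hs,(3,110,20),(20,255,255))
a=cv2.approxPolyDP(cv2.convexHull(biggest(ws,(253,200,362,292))),3,True)[:,0]
print(np.c_[a,plane("scene",a,0)[:,:2],plane("scene",a,28)[:,:2]])
T=plane("top",[[411,241],[400,296]],31)
print("top end",T); 
u=np.array([.970,-.242]);n=np.array([-.242,-.970]);m=np.array([543.7,4.6])
print("top end past mat near edge",(T[:,:2]-m)@n)
print("foot past",(plane("scene",a,0)[:,:2]-m)@n, (plane("scene",a,28)[:,:2]-m)@n)
print(env.state()["t"])
```

```text
[[ 257.   225.   559.8 -160.3  571.7 -142.6]
 [ 273.   218.   520.6 -148.8  533.7 -131.5]
 [ 326.   234.   468.2  -29.5  483.   -16. ]
 [ 345.   259.   487.9   46.6  502.1   57.7]
 [ 344.   264.   499.    53.7  512.8   64.6]
 [ 298.   288.   610.    24.3  620.3   36.1]]
top end [[ 572.3 -141.9   31. ]
 [ 459.8 -117.8   31. ]]
top end past mat near edge [135.2 139. ]
foot past [156.  154.4  51.3 -27.3 -36.8 -35.2] [136.  134.4  34.6 -41.4 -50.7 -49.1]
6.975
```

carry_out(series=[[[0.013,0.053,0,0,0,0,0.05],[0.013,0.053,0,0,0,0,0.05],[0,0,0,0,0,0,0.05],[0,0,-0.092,0,0,0,0.05],[0,0,-0.092,0,0,0,0.05],[0,0,-0.092,0,0,0,0.05],[0,0,-0.092,0,0,0,0.05],[0,0,-0.092,0,0,0,0.05],[0,0,-0.092,0,0,0,0.05],[0,0,-0.092,0,0,0,0.05],[0,0,-0.092,0,0,0,0.05],[0,0,0,0,0,0,0.05],[0,0,0,0,0,0,0.05],[-0.0048,-0.0194,0,0,0,0,0.05],[-0.0048,-0.0194,0,0,0,0,0.05],[-0.0048,-0.0194,0,0,0,0,0.05],[-0.0048,-0.0194,0,0,0,0,0.05],[-0.0048,-0.0194,0,0,0,0,0.05],[-0.0048,-0.0194,0,0,0,0,0.05]]])

```text
t: 9.35
tcp_pos: [562.3, 56.0, 11.4]
eef_rot: [3.142, -0.0, 1.324]
force: [-0.3, 0.2, 0.5]
opening: 49.9
grip_force: 0.0
```

carry_out(series=[[[-0.0048,-0.0194,0,0,0,0,0.05],[-0.0048,-0.0194,0,0,0,0,0.05],[-0.0048,-0.0194,0,0,0,0,0.05],[-0.0048,-0.0194,0,0,0,0,0.05],[-0.0048,-0.0194,0,0,0,0,0.05],[-0.0048,-0.0194,0,0,0,0,0.05],[-0.0048,-0.0194,0,0,0,0,0.05],[-0.0048,-0.0194,0,0,0,0,0.05]]])

```text
t: 10.35
tcp_pos: [554.6, 25.0, 11.5]
eef_rot: [3.142, 0.0, 1.324]
force: [0.0, 1.9, -0.7]
opening: 50.0
grip_force: 1.0
```

Force is about 2 N, which fits the board sliding. I'll continue 48 mm.

carry_out(series=[[[-0.0048,-0.0194,0,0,0,0,0.05],[-0.0048,-0.0194,0,0,0,0,0.05],[-0.0048,-0.0194,0,0,0,0,0.05],[-0.0048,-0.0194,0,0,0,0,0.05],[-0.0048,-0.0194,0,0,0,0,0.05],[-0.0048,-0.0194,0,0,0,0,0.05],[-0.0048,-0.0194,0,0,0,0,0.05],[-0.0048,-0.0194,0,0,0,0,0.05],[-0.0048,-0.0194,0,0,0,0,0.05],[-0.0048,-0.0194,0,0,0,0,0.05],[-0.0048,-0.0194,0,0,0,0,0.05],[-0.0048,-0.0194,0,0,0,0,0.05],[0,0,0,0,0,0,0.05]]])

```text
t: 11.98
tcp_pos: [543.1, -21.7, 11.5]
eef_rot: [3.141, 0.0, 1.323]
force: [0.7, 0.3, -0.3]
opening: 50.2
grip_force: 0.0
```

Run:
```python
from h import *
a=env.grab_frame("scene")[:,:,::-1]
cv2.imwrite("pics/push.png",cv2.resize(a[150:350,200:460],None,fx=2.5,fy=2.5))
```

```text
(no output)
```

View pics/push.png

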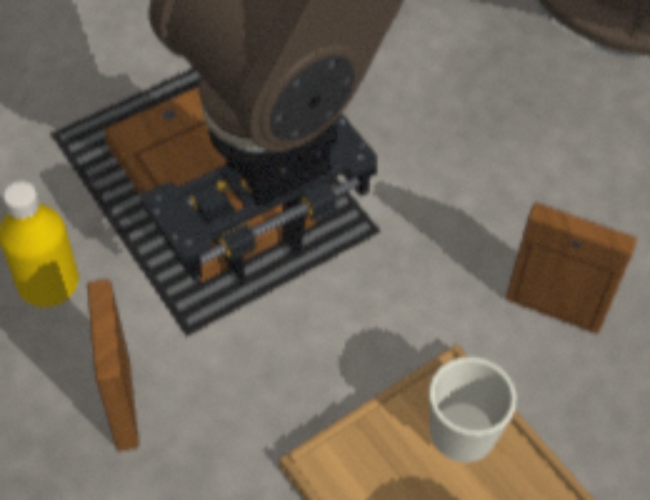

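The board is fully on the mat, with mat ribs visible beyond its foot end and its top end. Now back off, lift, and move clear.

carry_out(series=[[[0.01,0.04,0,0,0,0,0.05],[0.012,0.05,0,0,0,0,0.05],[0.012,0.05,0,0,0,0,0.05],[0,0,0.1,0,0,0,0.05],[0,0,0.2,0,0,0,0.05],[0,0,0.2,0,0,0,0.05],[0,0,0.2,0,0,0,0.05],[0,0,0.2,0,0,0,0.05],[0,0,0.2,0,0,0,0.05],[0,0,0.1,0,0,0,0.05],[-0.1,-0.2,0,0,0,0,0.05],[-0.1,-0.2,0,0,0,0,0.05],[-0.1,-0.2,0,0,0,0,0.05],[-0.1,-0.2,0,0,0,0,0.05],[-0.1,-0.2,0,0,0,0,0.05],[-0.1,-0.2,0,0,0,0,0.05],[-0.1,-0.2,0,0,0,0,0.05],[-0.1,-0.2,0,0,0,0,0.05],[-0.1,-0.2,0,0,0,0,0.05],[-0.1,-0.2,0,0,0,0,0.05]]])

```text
t: 14.52
tcp_pos: [349.6, -394.1, 251.6]
eef_rot: [3.141, 0.0, 1.324]
force: [0.1, -0.4, -0.0]
opening: 49.8
grip_force: 0.0
```

carry_out(series=[[[-0.1,-0.2,0,0,0,0,0.05],[-0.1,-0.2,0,0,0,0,0.05],[0,0,0,0,0,0,0.05],[0,0,0,0,0,0,0.05]]])

```text
t: 15.02
tcp_pos: [310.3, -472.6, 251.3]
eef_rot: [-3.141, -0.001, 1.324]
force: [0.2, 0.0, -0.1]
opening: 49.8
grip_force: 0.0
```

Run:
```python
from h import *
a=env.grab_frame("scene")[:,:,::-1];b=env.grab_frame("top")[:,:,::-1]
cv2.imwrite("pics/end.png",np.hstack([a[130:430,160:480],b[130:430,160:480]]))
h=cv2.cvtColor(np.ascontiguousarray(b),cv2.COLOR_BGR2HSV); w=cv2.inRange(h,(3,110,40),(20,255,255))
P=plane("top",cv2.boxPoints(cv2.minAreaRect(biggest(w,(335,205,475,335)))),30)[:,:2]
u=np.array([.970,-.242]);n=np.array([-.242,-.970]);m=np.array([543.7,4.6])
print(np.c_[P,(P-m)@n,(P-m)@u].round(1),env.state()["t"],env.state()["qvel"].round(3))
```

```text
[[ 481.8  -15.4   34.4  -55.2]
 [ 598.8  -45.    34.8   65.4]
 [ 554.2 -221.9  217.1   65. ]
 [ 438.2 -191.2  215.4  -55. ]] 15.125 [ 0.002 -0.003 -0.002 -0.003  0.001 -0.003]
```

View pics/end.png

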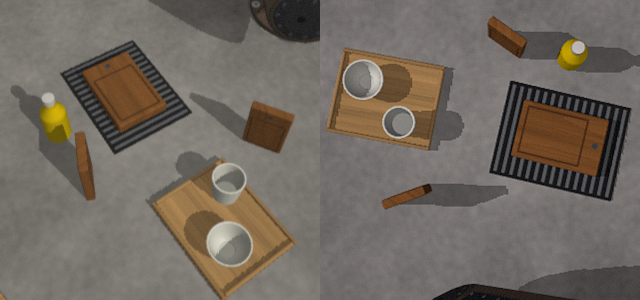

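The board lies squarely within the mat, with margins of about 34 mm at the foot end, 43 mm at the top end and 35 to 45 mm at the sides. Everything else is untouched and the arm is clear.

```bash
python3 -c "
from cell import env
print(env.hand_in())"
```

```text
the job is handed in; nothing more can be done
None
```

The job is handed in at about 15 s: the largest board was tipped where it stood and pushed until it lay fully on the mat, the bowl, cup and soap look undisturbed in the final pictures, and the hand is clear of everything.

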